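# Close up the ribbon cupboard

### The arm

A 7-joint arm with a two-finger parallel gripper is mounted at the origin on the work surface. World frame = base frame: x ahead of the robot, y to its left, z up, the work surface at z = 0. Lengths are in m, angles in rad, forces in N, time in s.
With the tool pointing down it reaches from about 0.4 to 0.875 m from the base axis. Payload 4.4 kg.
Tool frame: the origin (TCP) lies at the centre of the arm's flange, where the gripper is bolted on; the fingertips stand env.tips_ahead ahead of it and the grasp point (between the pads) lies 155 mm ahead of it (env.tips_ahead is the distance from the TCP to the fingertips, in m); z points along the fingers, y is the line along which they close (so a half turn about z gives the same grasp; the last joint's range is limited). The gripper opens to 85 mm and grips with 20 to 120 N. Pads are 22 mm wide; open, the fingers measure 114 mm over their backs; the gripper's body (76 mm by 85 mm) begins 54 mm behind the grasp point. The pads swing forward as they close: fully open they stand 13 mm farther back than shut.
Start: joints at [-1.362, 0.628, 0.038, 1.517, -0.027, 0.996, -0.02], TCP at [0.176, 0.626, 0.405] pointing down, gripper open.
Joint ranges: [-3.06, 3.06], [-0.37, 2.12], [-1.25, 1.32], [0.18, 2.47], [-1.1, 4.24], [0.23, 1.98], [-2.94, 2.94]. Speed limits (rad/s): [2.57, 2.57, 3.14, 3.14, 3.14, 3.14, 3.14].

### API

Orientations are given as a unit quaternion [w, x, y, z].
In Python, from bench import monitor, cams, order, find_in, env gives the robot as it stands. The module is installed in compiled form; this text tells all that it offers.
- The arm moves only by the tool servo_tool, never from a script. Its argument "deltas" is a list of rows, each an object of numbers: "dx", "dy", "dz": the shift along the tool's x, y, z as a fraction of full scale; "roll": the turn about the tool's z as a fraction of full scale; "hand": the closure, from 0 (fully open) to 1 (shut). A call has 1 to 20 rows; each row is the pose to reach, as a shift and turn from the pose commanded when the call began, along the tool's axes at that moment; what a row does not reach only later rows make up. Full scale, the value 1, is 0.5 m for a shift and 60 degrees for a turn. A row lasts 1/12 s, in which the tool goes at most 41.7 mm and 7.16 degrees, less where a joint would pass 70% of its speed; a pose out of reach is approached as far as the arm can. A call with a number of a shift or a turn outside -1 to 1 is refused whole. A call with a gripper value outside its range is refused whole. The fingers move at their own pace and stop on an object; "force" is the grip in N (left out, the last holds). Time passes only in rows, so rows that repeat a pose let the fingers close. It gives the time, the measured TCP pose, the force, the opening and the grip force at its end, in the units of the state.
- monitor.get_obs(): the state, without advancing time (a new reading comes with each control period).
- cams.capture(name): name is "scene" or "top"; returns a dict with "color" (384x512x3 uint8, red, green, blue), "intrinsics" (3x3 intrinsics, pixels), "pose" (4x4, takes a point from camera to world coordinates). Camera axes: x right, y up, looking along -z (the intrinsics and any distortion apply to the point x, -y, -z); pixel columns grow to the right and rows downward; lengths in m; the calibration is good to about 2 mm. A picture is of the moment at which its call begins. There is no depth.
- order.hand_in(): hands the job in; it is judged then, once.
Trained networks look in the newest picture that a camera, given by its name, has taken for a name from the list of things; names that differ only in an ending like _2 or _b are one class to them, and where a whole thing is asked for, a point or a joint stands for the part that bears it (a point fixed in the world has none). Each returns a list of dicts, best first, with "score" (0 to 1); they miss things now and then, are a little off and sometimes report something else, mostly with a low value. They report only what shows in the picture. A call takes as long as a camera call.
- find_in(name, camera): "point" ([x, y, z] in m, in the coordinates of the camera as it stood for that picture, good to about 4 mm: the middle of the surface that is visible of it).
The state is a dict: "time": time; "joint_positions": joint angles; "joint_velocities": joint speeds; "joint_torque": joint torques, N m; "position": TCP position; "tcp_rot": TCP orientation; "wrist_force": force on the tool from outside, world axes, zero at the start; "torque": the same for the moment, N m; "opening": finger opening in m; "grip_force": force on a finger pad.
Only numpy, scipy, OpenCV 4.12 (cv2) and the standard library are available. Lean on these libraries where they do the work, as an engineer would, in place of code of your own. Each camera call takes 0.05 s, during which the arm holds its last target. There are 200 camera calls.

### The job

The ribbon tray of the little bench cupboard has been left pulled out and its door is standing open. Slide the tray fully home, then swing the door shut and press it steadily until its spring catch snaps in behind the keeper and the door stays shut by itself. Do not slam the door or push tray or door with more than 25 N, leave the other things on the bench alone, and take your hand away at the end.

Things in the scene. Friction and masses are not known exactly. Their poses are not given: they have to be found in the camera images.
- cupboard: low plywood cupboard fixed to the bench, 220 mm deep (its x), 260 wide (its y), 130 high; origin at the centre of its underside, z up. Its open front faces its own -x: the front frame lies in the plane x = -110 mm; the 15 mm top board is flush with it. 'Cupboard frame' below means these axes
- tray (a joint): tray of ribbon spools that slides in and out of the cupboard front: 0 m = fully home against its stop, positive = pulled out along the cupboard's -x (70 to 100 mm at the start). Sliding friction about 2 N. When home its front panel stands 2 mm proud of the front frame, so a finger held upright in front of it can press it fully home
- tray_front (a point): middle of the top edge of the tray's front panel, on the panel's outer face, 100 mm above the bench; the panel is 140 mm wide, 12 mm thick and reaches from 20 to 100 mm above the bench. The point moves with the tray, its axes are parallel to the cupboard's
- door (a joint): angle of the plywood door: 0 rad = shut as drawn, positive = swung open (1.4 to 1.65 at the start); once caught it reads -0.01 to 0.01. It swings freely (hinge friction 0.06 N m) and stays where it is left. The door is 200 mm wide, 118 high (6 to 124 mm above the bench), 18 thick, and lies over the front frame when shut
- door_hinge (a point): point on the upright hinge axis, 124 mm above the bench; in the cupboard frame at x = -124, y = -102 mm. The axis lies in the door's mid-plane, 9 mm behind the outer face. Shut, the door runs from the axis along the cupboard's +y; open at angle t it runs along (-sin t, cos t) in the cupboard frame and its outer face looks along (-cos t, -sin t)
- door_edge (a point): top corner of the door's free edge, on its outer face, 202 mm from the hinge axis, 124 mm above the bench; moves with the door
- thumb_knob (a point): centre of the outer end of the 12 mm round steel thumb knob on the door's outer face, 17 mm out of that face, 174 mm from the hinge axis, 75 mm above the bench. It slides along the door with the tongue and only draws the tongue back; it need not be used
- tongue (a joint): how far the sprung tongue in the door's free edge is pressed in: 0 m = fully out, at most 0.0085. It is 75 mm above the bench, 16 mm high, stands 8 mm out of the edge, flat on the outer side, sloped at about 45 degrees on the side that meets the keeper. It rides in when the free edge is within about 9 mm of shut and snaps out again when the door is caught
- keeper: J-shaped steel keeper plate on the front frame beside the door's free edge, 50 to 100 mm above the bench, 21 mm deep; its rounded 3 mm lip catches the tongue. Origin mid-width of the cupboard front, at bench level. Keeper, rubber door buffer and door stop are set up to 1.5 mm further in or out than drawn, unknown beforehand
- keeper_lip (a point): middle of the keeper's lip, 75 mm above the bench. Shutting the door by a press 150 mm from the hinge takes up to about 13 to 18 N while the tongue rides over the lip, drops when it snaps out, then rises steeply on the stop about 1.5 mm further in. A door let go before the snap is pushed open again by tongue and buffer
- vase: bystander: glass vase 92 mm across the rim and 190 mm high with five cut flowers up to 370 mm; origin at the centre of its foot
- adhesive_box: bystander: white carton 150 x 32 x 32 mm; origin at the centre of its underside, long side along its x
- secateurs: bystander: pruning shears lying flat, 190 mm long, 90 mm wide, 16 mm high; origin at the pivot, blades to its +x

How it is judged:
By the outcome, as a careful person would: the job done as asked, in the order asked, and still so for the second after the job is handed in, with the robot touching nothing.
It also fails if it takes over 67 s, if anything falls off the work surface, if the arm or the gripper's body presses on something with over 40 N, if the wrist force passes 120 N, or if a joint passes its speed limit or range.

## Working session

There is one attempt and no reset: what is moved stays moved. The work goes in short steps, Python scripts to look and compute and a tool call to move; the robot and the scene stay as the last step left them, time stands still between calls to the robot, and variables do not carry over. Pictures are saved under pics/ and viewed, at most 10 in all, crops included, and the job is handed in when it is done.

Besides the shell and the picture viewer there is one more tool, called as name(argument=value, ...) on one line, values as JSON. servo_tool: Moves the arm, as the interface text tells. Shift numbers are shares of 0.5 m and turn numbers shares of 60 degrees, none past 1 either way. Its arguments: {"type":"object","properties":{"deltas":{"type":"array","items":{"type":"object","properties":{"dx":{"type":"number"},"dy":{"type":"number"},"dz":{"type":"number"},"roll":{"type":"number"},"hand":{"type":"number"}}}},"force":{"type":"number"}},"required":["deltas"]}

```bash
mkdir -p pics; cat > h.py <<'E'
from bench import monitor, cams, order, find_in, env
import numpy as np, cv2
def snap(c,f=None):
    r=cams.capture(c)
    if f: cv2.imwrite('pics/'+f,r['color'][:,:,::-1])
    return r
def find(n,c,r):
    o=[]
    for d in find_in(n,c)[:2]:
        p=np.array(r['pose'])@np.r_[d['point'],1]
        o.append((round(d['score'],2),p[:3].round(4)))
    return o
def pix(r,p):
    q=np.linalg.inv(r['pose'])@np.r_[p,1]; v=r['intrinsics']@np.array([q[0],-q[1],-q[2]]); return v[:2]/v[2]
def ray(r,uv,z):
    d=np.linalg.inv(r['intrinsics'])@np.r_[uv,1]; d=np.array(r['pose'])[:3,:3]@(d*[1,-1,-1]); o=np.array(r['pose'])[:3,3]
    return o+d*(z-o[2])/d[2]
E
python3 - <<'E'
from h import *
print(env.tips_ahead, monitor.get_obs())
for c in('scene','top'):
    r=snap(c,c+'0.png'); print(c,np.array(r['pose']).round(3).tolist())
    for n in('cupboard','tray_front','door_hinge','door_edge','thumb_knob','keeper_lip','vase','adhesive_box','secateurs'): 
        f=find(n,c,r); print(n,[(s,p.tolist(),pix(r,p).round().tolist()) for s,p in f])
E
```

```text
0.1734 {'time': 0.0, 'joint_positions': array([-1.36181327,  0.62930315,  0.03843325,  1.51836554, -0.0270363 ,
        0.99630815, -0.0199751 ]), 'joint_velocities': array([-0.0011967 , -0.00024133, -0.00137465,  0.00074507,  0.0016313 ,
       -0.00136724,  0.00099509]), 'joint_torque': array([-9.51795337e-04, -5.63388813e+01,  1.22567900e+00, -1.93448746e+01,
        1.09371456e-02,  1.03762862e-02, -3.39814704e-06]), 'position': array([0.17624743, 0.62533798, 0.40381726]), 'tcp_rot': array([-1.34364378e-04,  1.36953573e-01,  9.90577027e-01, -9.23829414e-04]), 'wrist_force': array([ 0.53735304,  0.68418191, -0.32503594]), 'torque': array([-0.00435483,  0.05189004, -0.02656849]), 'grip_force': 0.0, 'opening': 0.08584575575181694}
scene [[-0.025, -0.78, 0.625, 1.315], [1.0, -0.027, 0.006, 0.094], [0.012, 0.625, 0.781, 1.069], [0.0, 0.0, 0.0, 1.0]]
cupboard [(0.85, [0.6194, -0.1267, 0.1301], [171.0, 211.0])]
tray_front [(0.84, [0.6383, -0.0265, 0.079], [215.0, 231.0])]
door_hinge [(0.81, [0.5452, 0.0649, 0.0809], [254.0, 201.0])]
door_edge [(0.72, [0.5442, 0.0645, 0.0842], [254.0, 20
[... 323 characters left out ...]
0.3977, 0.0135], [371.0, 154.0])]
top [[0.021, 0.998, -0.066, 0.427], [-1.0, 0.021, 0.005, 0.095], [0.007, 0.066, 0.998, 1.194], [0.0, 0.0, 0.0, 1.0]]
cupboard [(0.76, [0.5888, -0.1418, 0.1309], [348.0, 160.0])]
tray_front [(0.91, [0.6209, -0.0312, 0.08], [302.0, 150.0])]
door_hinge [(0.88, [0.5341, 0.0591, 0.1284], [268.0, 180.0])]
door_edge [(0.89, [0.5344, 0.0582, 0.1213], [268.0, 180.0])]
thumb_knob []
keeper_lip [(0.48, [0.7224, -0.0723, 0.0877], [319.0, 111.0]), (0.15, [0.5362, 0.0559, 0.125], [269.0, 179.0])]
vase [(0.75, [0.679, 0.357, 0.2833], [134.0, 103.0])]
adhesive_box [(0.58, [0.4899, 0.3496, 0.0357], [159.0, 197.0])]
secateurs [(0.84, [0.3141, 0.4181, 0.0155], [133.0, 262.0])]
```

```bash
python3 - <<'E'
import cv2
a=cv2.imread('pics/top0.png')[70:300,90:450]; cv2.imwrite('pics/topc.png',cv2.resize(a,None,fx=2.2,fy=2.2,interpolation=2))
E
```

```text
(no output)
```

View pics/topc.png

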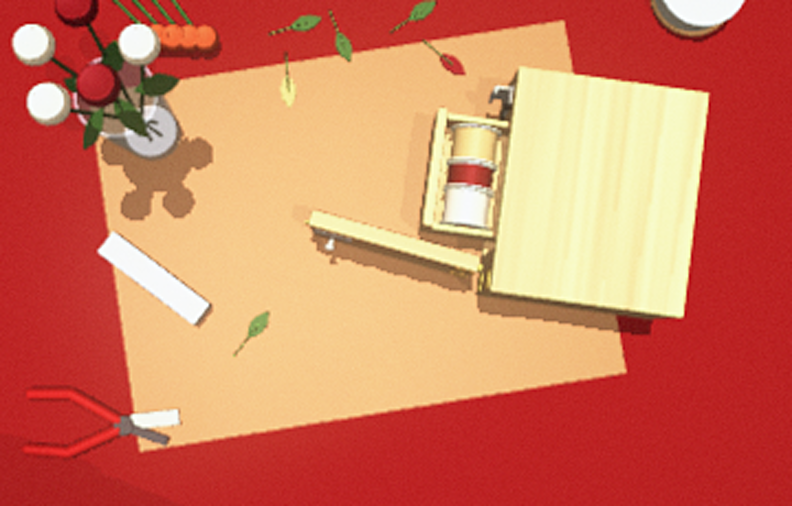

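View pics/scene0.png

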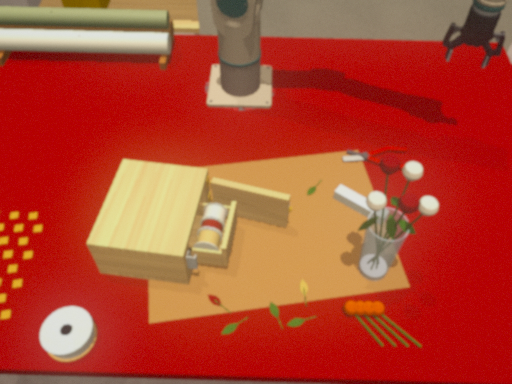

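The top view shows the cupboard's top at crop corners (519,67), (709,93), (684,318) and (488,292). Its front faces world +y, with the tray out and the door open towards +y (free edge near crop (312,215), hinge near (482,270)). The bystanders are well to the left.

```bash
cat > geo.py <<'E'
from h import *
r=snap('top')
C=np.array([[519,67],[709,93],[684,318],[488,292]])/2.2+[90,70]
W=np.array([ray(r,c,.130)[:2] for c in C])   # front+y, back+y, back-y, front-y
M=np.array([[-.11,.13],[.11,.13],[.11,-.13],[-.11,-.13]])
A=W-W.mean(0); a=np.arctan2((M[:,0]*A[:,1]-M[:,1]*A[:,0]).sum(),(M*A).sum())
R=np.array([[np.cos(a),-np.sin(a)],[np.sin(a),np.cos(a)]]); t=W.mean(0)
w=lambda x,y:R@[x,y]+t
if __name__=='__main__':
    print(np.degrees(a),t,'resid mm',((W-(M@R.T+t))*1000).round(1).tolist())
    h=w(-.124,-.102); print('hinge',h)
    e=ray(r,np.array([311,215])/2.2+[90,70],.124)[:2]; k=ray(r,np.array([330,243])/2.2+[90,70],.075)[:2]
    print('edge',e,np.linalg.norm(e-h),'knob',k)
    for q in (e,k):
        d=R.T@(q-h); print(d, 'ang',np.arctan2(-d[0],d[1]))
    for c in([443,110],[424,229]):
        q=ray(r,np.array(c)/2.2+[90,70],.1)[:2]; print('tray corner cup',R.T@(q-t))
    for x in(-.25,-.2,-.112): print(x,w(x,0.0),w(x,.02))
    o=monitor.get_obs(); q=o['tcp_rot']
    from scipy.spatial.transform import Rotation as Ro
    T=Ro.from_quat(q[[1,2,3,0]]).as_matrix();print(T.round(3))
E
python3 geo.py
```

```text
-96.65980315026825 [ 0.59647448 -0.17792502] resid mm [[0.4, -0.2], [0.5, -0.5], [-0.1, -1.4], [-0.9, 2.1]]
hinge [ 0.50954352 -0.0429324 ]
edge [0.56321414 0.15102471] 0.20124586483833679 knob [0.53634729 0.13011375]
[-0.19887273  0.0308145 ] ang 1.4170729176937238
[-0.17498702  0.00655406] ang 1.5333592535619447
tray corner cup [-0.18804732  0.07624474]
tray corner cup [-0.19154824 -0.06644571]
-0.25 [0.62546796 0.07038804] [0.64533301 0.06806856]
-0.2 [0.61966927 0.02072543] [0.63953431 0.01840595]
-0.112 [ 0.60946356 -0.06668077] [ 0.62932861 -0.06900025]
[[-0.962  0.271 -0.   ]
 [ 0.271  0.962 -0.   ]
 [ 0.    -0.    -1.   ]]
```

servo_tool(deltas=[{"dx": -0.64, "dy": -0.44, "roll": 1, "hand": 1}, {"dx": -0.64, "dy": -0.44, "roll": 1, "hand": 1}, {"dx": -0.64, "dy": -0.44, "roll": 1, "hand": 1}, {"dx": -0.64, "dy": -0.44, "roll": 1, "hand": 1}, {"dx": -0.64, "dy": -0.44, "roll": 1, "hand": 1}, {"dx": -0.64, "dy": -0.44, "roll": 1, "hand": 1}, {"dx": -0.64, "dy": -0.44, "roll": 1, "hand": 1}, {"dx": -0.64, "dy": -0.44, "roll": 1, "hand": 1}, {"dx": -0.64, "dy": -0.44, "roll": 1, "hand": 1}, {"dx": -0.64, "dy": -0.44, "roll": 1, "hand": 1}, {"dx": -0.64, "dy": -0.44, "roll": 1, "hand": 1}, {"dx": -0.64, "dy": -0.44, "roll": 1, "hand": 1}], force=60)

```text
invalid input at $.deltas[0]: expected keys dx, dy, dz, roll, hand
```

```bash
cat > rel.py <<'E'
import sys
from h import *
from scipy.spatial.transform import Rotation as Ro
a=np.radians(-96.66); R=np.array([[np.cos(a),-np.sin(a)],[np.sin(a),np.cos(a)]]); t=np.array([.5965,-.1779])
# usage: rel.py xcup ycup ztcp [yawdeg of tool x in cup frame, default 180]
o=monitor.get_obs(); q=o['tcp_rot']; T=Ro.from_quat(q[[1,2,3,0]]).as_matrix(); p=o['position']
print('t',o['time'],'cup',(R.T@(p[:2]-t)).round(4),'z',p[2].round(4),'Fcup',(R.T@o['wrist_force'][:2]).round(2))
yaw=np.degrees(np.arctan2(T[1,0],T[0,0]))+96.66; 
print('toolx yaw cup',yaw)
v=list(map(float,sys.argv[1:]))
if len(v)>=3:
    yd=v[3] if len(v)>3 else 180
    print('d',((T.T@(np.r_[R@v[:2]+t,v[2]]-p))/.5).round(4),'roll',(((yaw-yd+180)%360)-180)/60)
E
python3 rel.py -.245 .01 .40
```

```text
t 1.05 cup [-0.7494 -0.5105] z 0.4047 Fcup [0.48 1.47]
toolx yaw cup 260.9131965909027
d [-1.1873 -0.8317  0.0094] roll 1.3485532765150452
```

servo_tool(deltas=[{"dx": -0.64, "dy": -0.44, "dz": 0, "roll": 1, "hand": 1}, {"dx": -0.64, "dy": -0.44, "dz": 0, "roll": 1, "hand": 1}, {"dx": -0.64, "dy": -0.44, "dz": 0, "roll": 1, "hand": 1}, {"dx": -0.64, "dy": -0.44, "dz": 0, "roll": 1, "hand": 1}, {"dx": -0.64, "dy": -0.44, "dz": 0, "roll": 1, "hand": 1}, {"dx": -0.64, "dy": -0.44, "dz": 0, "roll": 1, "hand": 1}, {"dx": -0.64, "dy": -0.44, "dz": 0, "roll": 1, "hand": 1}, {"dx": -0.64, "dy": -0.44, "dz": 0, "roll": 1, "hand": 1}, {"dx": -0.64, "dy": -0.44, "dz": 0, "roll": 1, "hand": 1}, {"dx": -0.64, "dy": -0.44, "dz": 0, "roll": 1, "hand": 1}, {"dx": -0.64, "dy": -0.44, "dz": 0, "roll": 1, "hand": 1}, {"dx": -0.64, "dy": -0.44, "dz": 0, "roll": 1, "hand": 1}], force=60)

```text
time: 2.05
position: [0.425, 0.3267, 0.4049]
tcp_rot: [-0.0, 0.615, 0.789, 0.0]
wrist_force: [-0.3, 0.8, -0.9]
opening: 0.0001
grip_force: 0.0
```

```bash
python3 rel.py -.245 .01 .40
```

```text
t 2.05 cup [-0.4813 -0.2289] z 0.4049 Fcup [-0.72 -0.37]
toolx yaw cup 200.8091735796171
d [-0.6114  0.2787  0.0093] roll 0.34681955966028494
```

servo_tool(deltas=[{"dx": -0.61, "dy": 0.28, "dz": 0, "roll": 0.347, "hand": 1}, {"dx": -0.61, "dy": 0.28, "dz": 0, "roll": 0.347, "hand": 1}, {"dx": -0.61, "dy": 0.28, "dz": 0, "roll": 0.347, "hand": 1}, {"dx": -0.61, "dy": 0.28, "dz": 0, "roll": 0.347, "hand": 1}, {"dx": -0.61, "dy": 0.28, "dz": 0, "roll": 0.347, "hand": 1}, {"dx": -0.61, "dy": 0.28, "dz": 0, "roll": 0.347, "hand": 1}, {"dx": -0.61, "dy": 0.28, "dz": 0, "roll": 0.347, "hand": 1}, {"dx": -0.61, "dy": 0.28, "dz": 0, "roll": 0.347, "hand": 1}, {"dx": -0.61, "dy": 0.28, "dz": 0, "roll": 0.347, "hand": 1}, {"dx": -0.61, "dy": 0.28, "dz": 0.06, "roll": 0.347, "hand": 1}, {"dx": -0.61, "dy": 0.28, "dz": 0.12, "roll": 0.347, "hand": 1}, {"dx": -0.61, "dy": 0.28, "dz": 0.18, "roll": 0.347, "hand": 1}, {"dx": -0.61, "dy": 0.28, "dz": 0.24, "roll": 0.347, "hand": 1}, {"dx": -0.61, "dy": 0.28, "dz": 0.29, "roll": 0.347, "hand": 1}, {"dx": -0.61, "dy": 0.28, "dz": 0.313, "roll": 0.347, "hand": 1}, {"dx": -0.61, "dy": 0.28, "dz": 0.313, "roll": 0.347, "hand": 1}, {"dx": -0.61, "dy": 0.28, "dz": 0.313, "roll": 0.347, "hand": 1}])

```text
time: 3.47
position: [0.6355, 0.0673, 0.2483]
tcp_rot: [-0.0, 0.746, 0.666, 0.0]
wrist_force: [-0.1, 0.1, 0.5]
opening: -0.0001
grip_force: 0.0
```

```bash
python3 rel.py -.215 .0 .2484; python3 -c "
from h import *
snap('scene','s1.png'); a=cv2.imread('pics/s1.png')[130:310,70:330]; cv2.imwrite('pics/s1c.png',cv2.resize(a,None,fx=3,fy=3))"
```

```text
t 3.4667 cup [-0.248   0.0103] z 0.2483 Fcup [-0.11 -0.08]
toolx yaw cup 180.19497399931095
d [-0.066  -0.0209 -0.0002] roll 0.003249566655182434
```

View pics/s1c.png

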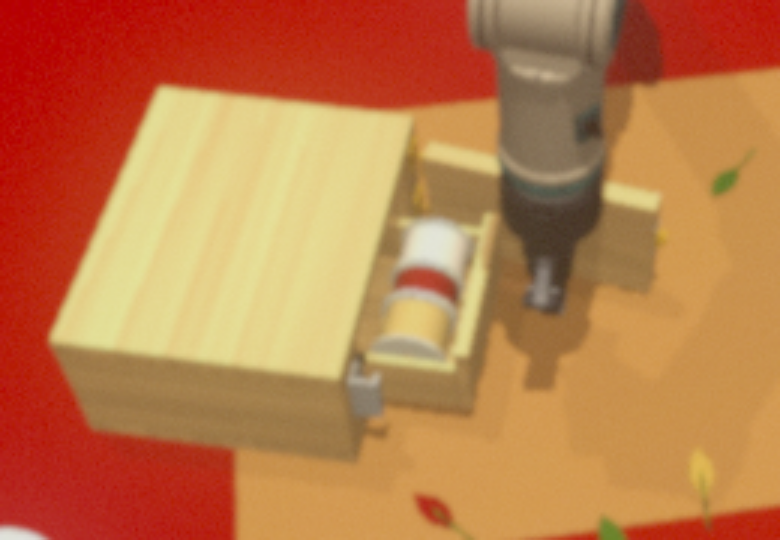

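The finger (crop (545,300)) stands in front of the tray panel (crop (475,320)) with a clear gap, and the door is behind it. Now I push the tray in gently.

servo_tool(deltas=[{"dx": -0.03, "dy": -0.02, "dz": 0, "roll": 0, "hand": 1}, {"dx": -0.06, "dy": -0.02, "dz": 0, "roll": 0, "hand": 1}, {"dx": -0.07, "dy": -0.02, "dz": 0, "roll": 0, "hand": 1}, {"dx": -0.074, "dy": -0.02, "dz": 0, "roll": 0, "hand": 1}, {"dx": -0.078, "dy": -0.02, "dz": 0, "roll": 0, "hand": 1}, {"dx": -0.082, "dy": -0.02, "dz": 0, "roll": 0, "hand": 1}, {"dx": -0.086, "dy": -0.02, "dz": 0, "roll": 0, "hand": 1}, {"dx": -0.09, "dy": -0.02, "dz": 0, "roll": 0, "hand": 1}, {"dx": -0.094, "dy": -0.02, "dz": 0, "roll": 0, "hand": 1}, {"dx": -0.098, "dy": -0.02, "dz": 0, "roll": 0, "hand": 1}, {"dx": -0.102, "dy": -0.02, "dz": 0, "roll": 0, "hand": 1}, {"dx": -0.106, "dy": -0.02, "dz": 0, "roll": 0, "hand": 1}, {"dx": -0.11, "dy": -0.02, "dz": 0, "roll": 0, "hand": 1}, {"dx": -0.114, "dy": -0.02, "dz": 0, "roll": 0, "hand": 1}])

```text
time: 4.68
position: [0.6191, 0.0102, 0.2482]
tcp_rot: [0.0, 0.746, 0.665, 0.0]
wrist_force: [2.9, 2.2, 1.1]
opening: 0.0003
grip_force: 1.1
```

```bash
python3 rel.py -.138 .0 .2484
```

```text
t 4.6833 cup [-0.1895  0.0007] z 0.2482 Fcup [-2.52  2.6 ]
toolx yaw cup 180.0949983446281
d [-0.103  -0.0015 -0.0004] roll 0.0015833057438015886
```

servo_tool(deltas=[{"dx": -0.005, "dy": 0, "dz": 0, "roll": 0, "hand": 1}, {"dx": -0.012, "dy": 0, "dz": 0, "roll": 0, "hand": 1}, {"dx": -0.02, "dy": 0, "dz": 0, "roll": 0, "hand": 1}, {"dx": -0.028, "dy": 0, "dz": 0, "roll": 0, "hand": 1}, {"dx": -0.036, "dy": 0, "dz": 0, "roll": 0, "hand": 1}, {"dx": -0.044, "dy": 0, "dz": 0, "roll": 0, "hand": 1}, {"dx": -0.052, "dy": 0, "dz": 0, "roll": 0, "hand": 1}, {"dx": -0.06, "dy": 0, "dz": 0, "roll": 0, "hand": 1}, {"dx": -0.068, "dy": 0, "dz": 0, "roll": 0, "hand": 1}, {"dx": -0.076, "dy": 0, "dz": 0, "roll": 0, "hand": 1}, {"dx": -0.084, "dy": 0, "dz": 0, "roll": 0, "hand": 1}, {"dx": -0.09, "dy": 0, "dz": 0, "roll": 0, "hand": 1}, {"dx": -0.095, "dy": 0, "dz": 0, "roll": 0, "hand": 1}, {"dx": -0.1, "dy": 0, "dz": 0, "roll": 0, "hand": 1}, {"dx": -0.104, "dy": 0, "dz": 0, "roll": 0, "hand": 1}, {"dx": -0.106, "dy": 0, "dz": 0, "roll": 0, "hand": 1}])

```text
time: 6.02
position: [0.6128, -0.0426, 0.2481]
tcp_rot: [-0.0, 0.747, 0.665, -0.0]
wrist_force: [0.9, 2.0, -0.1]
opening: -0.0001
grip_force: 1.0
```

```bash
python3 rel.py
```

```text
t 6.0167 cup [-0.1363  0.0005] z 0.2481 Fcup [-2.1   0.63]
toolx yaw cup 180.07542907053863
```

servo_tool(deltas=[{"dx": -0.002, "dy": 0, "dz": 0, "roll": 0, "hand": 1}, {"dx": -0.004, "dy": 0, "dz": 0, "roll": 0, "hand": 1}, {"dx": -0.006, "dy": 0, "dz": 0, "roll": 0, "hand": 1}, {"dx": -0.008, "dy": 0, "dz": 0, "roll": 0, "hand": 1}, {"dx": -0.01, "dy": 0, "dz": 0, "roll": 0, "hand": 1}, {"dx": -0.012, "dy": 0, "dz": 0, "roll": 0, "hand": 1}, {"dx": -0.013, "dy": 0, "dz": 0, "roll": 0, "hand": 1}, {"dx": -0.014, "dy": 0, "dz": 0, "roll": 0, "hand": 1}, {"dx": -0.015, "dy": 0, "dz": 0, "roll": 0, "hand": 1}, {"dx": -0.016, "dy": 0, "dz": 0, "roll": 0, "hand": 1}])

```text
time: 6.85
position: [0.6119, -0.0502, 0.2481]
tcp_rot: [-0.0, 0.746, 0.665, -0.0]
wrist_force: [0.7, 2.3, 1.7]
opening: -0.0001
grip_force: 1.0
```

```bash
python3 rel.py
```

```text
t 6.85 cup [-0.1287  0.0005] z 0.2481 Fcup [-2.32  0.43]
toolx yaw cup 180.1000659369676
```

servo_tool(deltas=[{"dx": -0.001, "dy": 0, "dz": 0, "roll": 0, "hand": 1}, {"dx": -0.002, "dy": 0, "dz": 0, "roll": 0, "hand": 1}, {"dx": -0.003, "dy": 0, "dz": 0, "roll": 0, "hand": 1}, {"dx": -0.004, "dy": 0, "dz": 0, "roll": 0, "hand": 1}, {"dx": -0.004, "dy": 0, "dz": 0, "roll": 0, "hand": 1}])

```text
time: 7.27
position: [0.6117, -0.0524, 0.2481]
tcp_rot: [-0.0, 0.746, 0.665, -0.0]
wrist_force: [-0.1, 1.5, -0.4]
opening: 0.0001
grip_force: 0.8
```

servo_tool(deltas=[{"dx": -0.001, "dy": 0, "dz": 0, "roll": 0, "hand": 1}, {"dx": -0.002, "dy": 0, "dz": 0, "roll": 0, "hand": 1}, {"dx": -0.002, "dy": 0, "dz": 0, "roll": 0, "hand": 1}])

```text
time: 7.52
position: [0.6115, -0.0533, 0.2481]
tcp_rot: [-0.0, 0.746, 0.665, -0.0]
wrist_force: [-0.6, 1.9, 1.0]
opening: -0.0003
grip_force: 0.8
```

servo_tool(deltas=[{"dx": -0.001, "dy": 0, "dz": 0, "roll": 0, "hand": 1}, {"dx": -0.002, "dy": 0, "dz": 0, "roll": 0, "hand": 1}, {"dx": -0.002, "dy": 0, "dz": 0, "roll": 0, "hand": 1}])

```text
time: 7.77
position: [0.6114, -0.0543, 0.2481]
tcp_rot: [-0.0, 0.746, 0.665, -0.0]
wrist_force: [0.1, 1.6, 0.2]
opening: -0.0001
grip_force: 0.9
```

servo_tool(deltas=[{"dx": -0.001, "dy": 0, "dz": 0, "roll": 0, "hand": 1}, {"dx": -0.002, "dy": 0, "dz": 0, "roll": 0, "hand": 1}, {"dx": -0.002, "dy": 0, "dz": 0, "roll": 0, "hand": 1}])

```text
time: 8.02
position: [0.6113, -0.0553, 0.2481]
tcp_rot: [-0.0, 0.747, 0.665, -0.0]
wrist_force: [-0.3, 2.3, 1.3]
opening: -0.0003
grip_force: 0.9
```

servo_tool(deltas=[{"dx": -0.001, "dy": 0, "dz": 0, "roll": 0, "hand": 1}, {"dx": -0.001, "dy": 0, "dz": 0, "roll": 0, "hand": 1}])

```text
time: 8.18
position: [0.6113, -0.0558, 0.2482]
tcp_rot: [-0.0, 0.746, 0.665, -0.0]
wrist_force: [-0.7, 1.4, -0.4]
opening: -0.0001
grip_force: 0.9
```

servo_tool(deltas=[{"dx": -0.001, "dy": 0, "dz": 0, "roll": 0, "hand": 1}, {"dx": -0.001, "dy": 0, "dz": 0, "roll": 0, "hand": 1}])

```text
time: 8.35
position: [0.6112, -0.0561, 0.2481]
tcp_rot: [-0.0, 0.746, 0.665, -0.0]
wrist_force: [-0.1, 3.1, 0.4]
opening: 0.0002
grip_force: 0.3
```

servo_tool(deltas=[{"dx": -0.001, "dy": 0, "dz": 0, "roll": 0, "hand": 1}, {"dx": -0.001, "dy": 0, "dz": 0, "roll": 0, "hand": 1}])

```text
time: 8.52
position: [0.6112, -0.0561, 0.2482]
tcp_rot: [-0.0, 0.746, 0.666, 0.0]
wrist_force: [0.0, 3.7, 0.8]
opening: -0.0002
grip_force: 0.1
```

servo_tool(deltas=[{"dx": -0.001, "dy": 0, "dz": 0, "roll": 0, "hand": 1}, {"dx": -0.001, "dy": 0, "dz": 0, "roll": 0, "hand": 1}])

```text
time: 8.68
position: [0.6112, -0.0563, 0.2482]
tcp_rot: [-0.001, 0.746, 0.666, 0.0]
wrist_force: [0.4, 4.9, 0.9]
opening: 0.0002
grip_force: 0.0
```

servo_tool(deltas=[{"dx": -0.002, "dy": 0, "dz": 0, "roll": 0, "hand": 1}, {"dx": -0.003, "dy": 0, "dz": 0, "roll": 0, "hand": 1}, {"dx": -0.003, "dy": 0, "dz": 0, "roll": 0, "hand": 1}])

```text
time: 8.93
position: [0.6112, -0.0565, 0.2482]
tcp_rot: [-0.001, 0.746, 0.666, 0.001]
wrist_force: [-0.4, 7.6, 1.3]
opening: 0.0001
grip_force: 0.0
```

```bash
python3 rel.py; python3 -c "
from h import *
snap('scene','s2.png'); a=cv2.imread('pics/s2.png')[130:310,70:330]; cv2.imwrite('pics/s2c.png',cv2.resize(a,None,fx=3,fy=3))"
```

```text
t 8.9333 cup [-0.1223  0.0006] z 0.2482 Fcup [-7.46 -1.29]
toolx yaw cup 180.15936275617457
```

View pics/s2c.png

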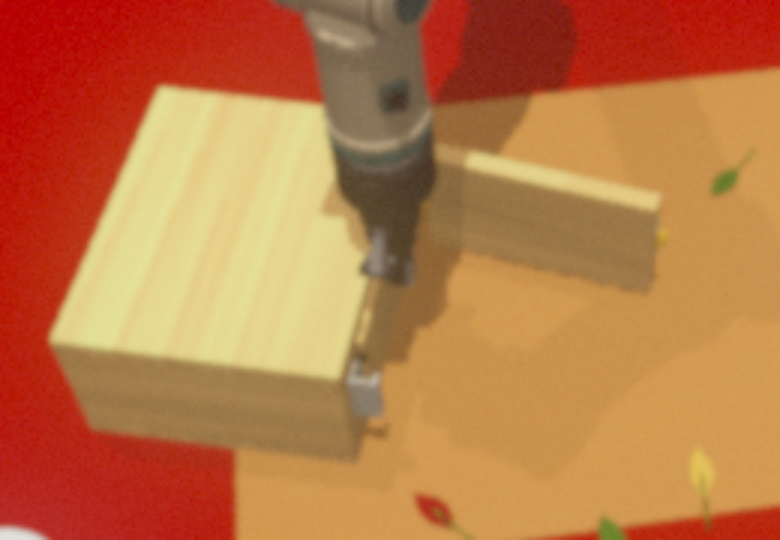

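The tray panel is now flush behind the frame at crop (370,300). With 7.5 N against the stop and the finger at x = -122 mm, it is fully home. I go up and over to the door's outer side.

servo_tool(deltas=[{"dx": 0.04, "dy": 0, "dz": 0, "roll": 0, "hand": 1}, {"dx": 0.08, "dy": 0, "dz": 0, "roll": 0, "hand": 1}, {"dx": 0.09, "dy": 0, "dz": -0.07, "roll": 0, "hand": 1}, {"dx": 0.09, "dy": 0, "dz": -0.15, "roll": 0, "hand": 1}, {"dx": 0.1, "dy": 0, "dz": -0.2, "roll": 0, "hand": 1}, {"dx": 0.15, "dy": -0.04, "dz": -0.22, "roll": -0.11, "hand": 1}, {"dx": 0.2, "dy": -0.1, "dz": -0.22, "roll": -0.22, "hand": 1}, {"dx": 0.25, "dy": -0.16, "dz": -0.22, "roll": -0.33, "hand": 1}, {"dx": 0.3, "dy": -0.22, "dz": -0.22, "roll": -0.44, "hand": 1}, {"dx": 0.3, "dy": -0.255, "dz": -0.22, "roll": -0.55, "hand": 1}, {"dx": 0.3, "dy": -0.255, "dz": -0.22, "roll": -0.66, "hand": 1}, {"dx": 0.3, "dy": -0.255, "dz": -0.22, "roll": -0.77, "hand": 1}, {"dx": 0.3, "dy": -0.255, "dz": -0.22, "roll": -0.88, "hand": 1}, {"dx": 0.3, "dy": -0.255, "dz": -0.22, "roll": -1, "hand": 1}, {"dx": 0.3, "dy": -0.255, "dz": -0.22, "roll": -1, "hand": 1}, {"dx": 0.3, "dy": -0.255, "dz": -0.22, "roll": -1, "hand": 1}])

```text
time: 10.32
position: [0.5019, 0.1039, 0.3583]
tcp_rot: [0.001, 0.316, 0.949, -0.0]
wrist_force: [-0.3, -0.4, -0.6]
opening: -0.0002
grip_force: 0.0
```

```bash
python3 rel.py -.274 -.132 .248 261.5; python3 - <<'E'
from geo import *
im=r['color'][:,:,::-1][140:240,200:330]; cv2.imwrite('pics/t3.png',cv2.resize(im,None,fx=6,fy=6,interpolation=2))
for n in('door_edge','tray_front','thumb_knob'):
    print(n,[(s,(R.T@(p[:2]-t)).round(4),p[2]) for s,p in find(n,'top',r)])
E
```

```text
t 10.3167 cup [-0.2689 -0.1266] z 0.3583 Fcup [ 0.46 -0.27]
toolx yaw cup 239.82920446166298
d [0.0146 0.0033 0.2206] roll -0.3611799256389503
door_edge [(0.83, array([-0.1573, -0.0978]), np.float64(0.1243))]
tray_front [(0.74, array([-0.1089,  0.0062]), np.float64(0.0798))]
thumb_knob []
```

View pics/t3.png

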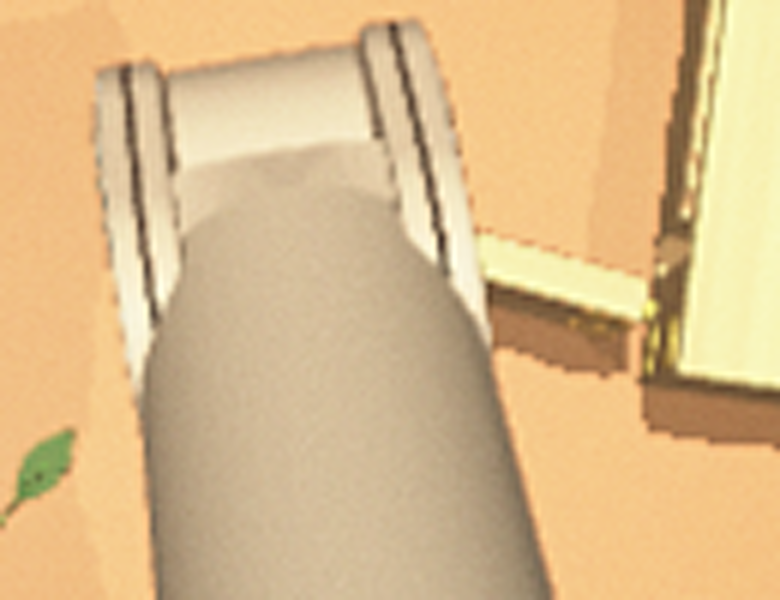

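The tray sits inside the frame line (network: x = -109 mm). The door is still open at crop (560,280), partly hidden by the arm. I turn the rest and go down on the door's outer side.

servo_tool(deltas=[{"dx": 0.015, "dy": 0.003, "dz": 0, "roll": -0.11, "hand": 1}, {"dx": 0.015, "dy": 0.003, "dz": 0, "roll": -0.22, "hand": 1}, {"dx": 0.015, "dy": 0.003, "dz": 0.04, "roll": -0.33, "hand": 1}, {"dx": 0.015, "dy": 0.003, "dz": 0.1, "roll": -0.36, "hand": 1}, {"dx": 0.015, "dy": 0.003, "dz": 0.16, "roll": -0.36, "hand": 1}, {"dx": 0.015, "dy": 0.003, "dz": 0.22, "roll": -0.36, "hand": 1}, {"dx": 0.015, "dy": 0.003, "dz": 0.22, "roll": -0.36, "hand": 1}, {"dx": 0.015, "dy": 0.003, "dz": 0.22, "roll": -0.36, "hand": 1}])

```text
time: 11.18
position: [0.4959, 0.1105, 0.2473]
tcp_rot: [-0.002, 0.131, 0.991, -0.001]
wrist_force: [-0.3, -0.0, 0.1]
opening: 0.0001
grip_force: 0.0
```

```bash
cat > arc.py <<'E'
# arc.py t_end n [off=.0195] [L=.145]: rows following the door from current pose
import sys
from rel import *
te,n=float(sys.argv[1]),int(sys.argv[2]); off=float(sys.argv[3]) ; L=.145
for s in sys.argv[4].split(','):
    th=float(s); u=np.array([-np.sin(th),np.cos(th)]); m=np.array([-np.cos(th),-np.sin(th)])
    c=np.array([-.124,-.102])+L*u+off*m
    d=T.T@(np.r_[R@c+t,.248]-p)/.5
    print(th,c.round(4),'dx %.3f dy %.3f dz %.3f roll %.3f'%(*d,(yaw-180-np.degrees(th))/60))
E
sed -i 's/^v=.*/v=list(map(float,sys.argv[1:])) if sys.argv[0].endswith("rel.py") else []/' rel.py
sed -i 's/^te,n.*/off=float(sys.argv[1]); L=.145/; s/sys.argv\[4\]/sys.argv[2]/' arc.py
python3 arc.py .0205 1.43,1.38,1.3,1.2,1.1,1.0,.9,.8
```

```text
t 11.1833 cup [-0.2748 -0.1333] z 0.2473 Fcup [ 0.04 -0.25]
toolx yaw cup 261.65523639308384
1.43 [-0.2704 -0.1019] dx -0.063 dy 0.001 dz -0.002 roll -0.005
1.38 [-0.2703 -0.0946] dx -0.078 dy 0.002 dz -0.002 roll 0.043
1.3 [-0.2692 -0.083 ] dx -0.101 dy 0.004 dz -0.002 roll 0.120
1.2 [-0.2666 -0.0686] dx -0.131 dy 0.003 dz -0.002 roll 0.215
1.1 [-0.2625 -0.0545] dx -0.160 dy -0.001 dz -0.002 roll 0.310
1.0 [-0.2571 -0.0409] dx -0.188 dy -0.008 dz -0.002 roll 0.406
0.9 [-0.2503 -0.0279] dx -0.216 dy -0.018 dz -0.002 roll 0.501
0.8 [-0.2423 -0.0157] dx -0.242 dy -0.030 dz -0.002 roll 0.597
```

servo_tool(deltas=[{"dx": -0.03, "dy": 0, "dz": 0, "roll": 0, "hand": 1}, {"dx": -0.045, "dy": 0, "dz": 0, "roll": 0, "hand": 1}, {"dx": -0.05, "dy": 0.001, "dz": 0, "roll": 0, "hand": 1}, {"dx": -0.055, "dy": 0.001, "dz": 0, "roll": 0, "hand": 1}, {"dx": -0.06, "dy": 0.001, "dz": 0, "roll": 0, "hand": 1}, {"dx": -0.065, "dy": 0.001, "dz": 0, "roll": 0.005, "hand": 1}, {"dx": -0.07, "dy": 0.001, "dz": 0, "roll": 0.02, "hand": 1}, {"dx": -0.075, "dy": 0.002, "dz": 0, "roll": 0.035, "hand": 1}, {"dx": -0.08, "dy": 0.002, "dz": 0, "roll": 0.05, "hand": 1}, {"dx": -0.087, "dy": 0.003, "dz": 0, "roll": 0.073, "hand": 1}, {"dx": -0.094, "dy": 0.003, "dz": 0, "roll": 0.097, "hand": 1}, {"dx": -0.101, "dy": 0.004, "dz": 0, "roll": 0.12, "hand": 1}, {"dx": -0.111, "dy": 0.004, "dz": 0, "roll": 0.152, "hand": 1}, {"dx": -0.121, "dy": 0.004, "dz": 0, "roll": 0.184, "hand": 1}, {"dx": -0.131, "dy": 0.003, "dz": 0, "roll": 0.215, "hand": 1}])

```text
time: 12.43
position: [0.5606, 0.0951, 0.2481]
tcp_rot: [0.0, 0.242, 0.97, 0.0]
wrist_force: [0.6, 0.7, -0.2]
opening: -0.0002
grip_force: 0.0
```

```bash
python3 arc.py .0205 1.2,1.1,1.0,.9,.8,.7,.6
```

```text
t 12.4333 cup [-0.267  -0.0673] z 0.2481 Fcup [-0.74  0.51]
toolx yaw cup 248.60588580266784
1.2 [-0.2666 -0.0686] dx 0.002 dy -0.002 dz 0.000 roll -0.002
1.1 [-0.2625 -0.0545] dx -0.027 dy 0.001 dz 0.000 roll 0.093
1.0 [-0.2571 -0.0409] dx -0.056 dy 0.001 dz 0.000 roll 0.189
0.9 [-0.2503 -0.0279] dx -0.085 dy -0.002 dz 0.000 roll 0.284
0.8 [-0.2423 -0.0157] dx -0.114 dy -0.008 dz 0.000 roll 0.379
0.7 [-0.2331 -0.0043] dx -0.142 dy -0.017 dz 0.000 roll 0.475
0.6 [-0.2228  0.0061] dx -0.169 dy -0.029 dz 0.000 roll 0.570
```

servo_tool(deltas=[{"dx": -0.009, "dy": 0, "dz": 0, "roll": 0.031, "hand": 1}, {"dx": -0.018, "dy": 0.001, "dz": 0, "roll": 0.062, "hand": 1}, {"dx": -0.027, "dy": 0.001, "dz": 0, "roll": 0.093, "hand": 1}, {"dx": -0.037, "dy": 0.001, "dz": 0, "roll": 0.125, "hand": 1}, {"dx": -0.046, "dy": 0.001, "dz": 0, "roll": 0.157, "hand": 1}, {"dx": -0.056, "dy": 0.001, "dz": 0, "roll": 0.189, "hand": 1}, {"dx": -0.066, "dy": 0, "dz": 0, "roll": 0.221, "hand": 1}, {"dx": -0.075, "dy": -0.001, "dz": 0, "roll": 0.252, "hand": 1}, {"dx": -0.085, "dy": -0.002, "dz": 0, "roll": 0.284, "hand": 1}, {"dx": -0.095, "dy": -0.004, "dz": 0, "roll": 0.316, "hand": 1}, {"dx": -0.105, "dy": -0.006, "dz": 0, "roll": 0.348, "hand": 1}, {"dx": -0.114, "dy": -0.008, "dz": 0, "roll": 0.379, "hand": 1}, {"dx": -0.123, "dy": -0.011, "dz": 0, "roll": 0.411, "hand": 1}, {"dx": -0.133, "dy": -0.014, "dz": 0, "roll": 0.443, "hand": 1}, {"dx": -0.142, "dy": -0.017, "dz": 0, "roll": 0.475, "hand": 1}, {"dx": -0.151, "dy": -0.021, "dz": 0, "roll": 0.507, "hand": 1}, {"dx": -0.16, "dy": -0.025, "dz": 0, "roll": 0.538, "hand": 1}, {"dx": -0.169, "dy": -0.029, "dz": 0, "roll": 0.57, "hand": 1}])

```text
time: 13.93
position: [0.6283, 0.0424, 0.2482]
tcp_rot: [-0.0, 0.517, 0.856, -0.0]
wrist_force: [0.3, 1.1, 0.1]
opening: 0.0
grip_force: 0.0
```

```bash
python3 arc.py .0205 .5,.4,.3,.25,.2,.15,.1,.08,.06,.05;python3 -c "
from h import *
snap('scene','s4.png'); a=cv2.imread('pics/s4.png')[130:310,70:330]; cv2.imwrite('pics/s4c.png',cv2.resize(a,None,fx=3,fy=3))"
```

```text
t 13.9333 cup [-0.2225  0.006 ] z 0.2482 Fcup [-1.09  0.2 ]
toolx yaw cup 214.4052567540071
0.5 [-0.2115  0.0154] dx -0.029 dy 0.003 dz 0.000 roll 0.096
0.4 [-0.1993  0.0236] dx -0.058 dy 0.003 dz 0.000 roll 0.191
0.3 [-0.1864  0.0305] dx -0.087 dy -0.000 dz 0.000 roll 0.287
0.25 [-0.1797  0.0334] dx -0.102 dy -0.003 dz 0.000 roll 0.335
0.2 [-0.1729  0.036 ] dx -0.116 dy -0.007 dz 0.000 roll 0.382
0.15 [-0.1659  0.0383] dx -0.130 dy -0.011 dz 0.000 roll 0.430
0.1 [-0.1589  0.0402] dx -0.144 dy -0.015 dz 0.000 roll 0.478
0.08 [-0.156   0.0409] dx -0.149 dy -0.018 dz 0.000 roll 0.497
0.06 [-0.1532  0.0415] dx -0.155 dy -0.020 dz 0.000 roll 0.516
0.05 [-0.1517  0.0418] dx -0.157 dy -0.021 dz 0.000 roll 0.526
```

View pics/s4c.png

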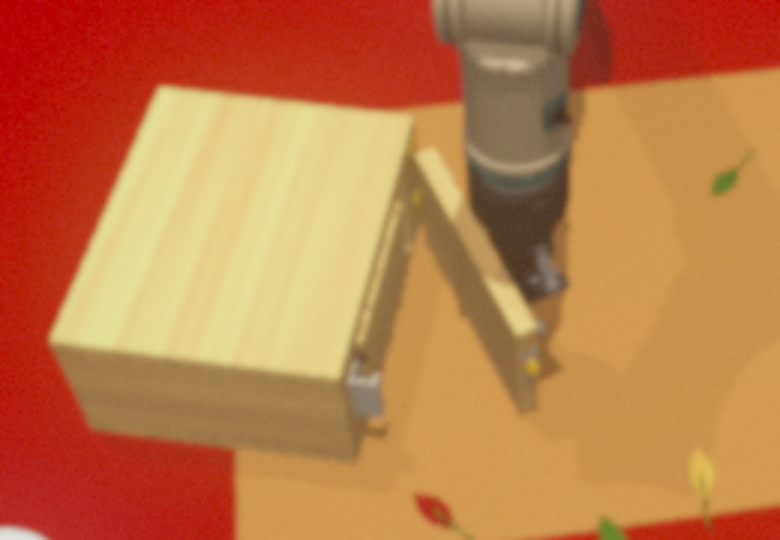

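The door (free edge at crop (525,330)) follows the finger, which sits clear of the knob (535,360), and the tray is flush. Continuing, slower near the end.

servo_tool(deltas=[{"dx": -0.009, "dy": 0.001, "dz": 0, "roll": 0.032, "hand": 1}, {"dx": -0.019, "dy": 0.002, "dz": 0, "roll": 0.064, "hand": 1}, {"dx": -0.029, "dy": 0.003, "dz": 0, "roll": 0.096, "hand": 1}, {"dx": -0.039, "dy": 0.003, "dz": 0, "roll": 0.128, "hand": 1}, {"dx": -0.048, "dy": 0.003, "dz": 0, "roll": 0.16, "hand": 1}, {"dx": -0.058, "dy": 0.003, "dz": 0, "roll": 0.191, "hand": 1}, {"dx": -0.068, "dy": 0.002, "dz": 0, "roll": 0.223, "hand": 1}, {"dx": -0.077, "dy": 0.001, "dz": 0, "roll": 0.255, "hand": 1}, {"dx": -0.087, "dy": 0, "dz": 0, "roll": 0.287, "hand": 1}, {"dx": -0.095, "dy": -0.001, "dz": 0, "roll": 0.311, "hand": 1}, {"dx": -0.102, "dy": -0.003, "dz": 0, "roll": 0.335, "hand": 1}, {"dx": -0.109, "dy": -0.005, "dz": 0, "roll": 0.358, "hand": 1}, {"dx": -0.116, "dy": -0.007, "dz": 0, "roll": 0.382, "hand": 1}, {"dx": -0.123, "dy": -0.009, "dz": 0, "roll": 0.406, "hand": 1}, {"dx": -0.13, "dy": -0.011, "dz": 0, "roll": 0.43, "hand": 1}, {"dx": -0.136, "dy": -0.013, "dz": 0, "roll": 0.452, "hand": 1}, {"dx": -0.141, "dy": -0.015, "dz": 0, "roll": 0.47, "hand": 1}, {"dx": -0.145, "dy": -0.016, "dz": 0, "roll": 0.482, "hand": 1}, {"dx": -0.148, "dy": -0.017, "dz": 0, "roll": 0.492, "hand": 1}])

```text
time: 15.57
position: [0.6551, -0.0268, 0.2482]
tcp_rot: [-0.0, 0.717, 0.697, -0.0]
wrist_force: [-0.8, 0.7, 0.1]
opening: 0.0002
grip_force: 0.0
```

```bash
python3 arc.py .0200 .08,.06,.05,.04,.03,.02,.01,0
```

```text
t 15.5667 cup [-0.1569  0.0407] z 0.2482 Fcup [-0.59 -0.88]
toolx yaw cup 184.99455655097964
0.08 [-0.1555  0.0409] dx -0.003 dy 0.000 dz 0.000 roll 0.007
0.06 [-0.1527  0.0415] dx -0.009 dy 0.001 dz 0.000 roll 0.026
0.05 [-0.1512  0.0418] dx -0.011 dy 0.001 dz 0.000 roll 0.035
0.04 [-0.1498  0.0421] dx -0.014 dy 0.002 dz 0.000 roll 0.045
0.03 [-0.1483  0.0423] dx -0.017 dy 0.002 dz 0.000 roll 0.055
0.02 [-0.1469  0.0426] dx -0.020 dy 0.002 dz 0.000 roll 0.064
0.01 [-0.1454  0.0428] dx -0.023 dy 0.002 dz 0.000 roll 0.074
0.0 [-0.144  0.043] dx -0.026 dy 0.002 dz 0.000 roll 0.083
```

servo_tool(deltas=[{"dx": -0.003, "dy": 0, "dz": 0, "roll": 0.01, "hand": 1}, {"dx": -0.006, "dy": 0, "dz": 0, "roll": 0.02, "hand": 1}, {"dx": -0.008, "dy": 0.001, "dz": 0, "roll": 0.03, "hand": 1}, {"dx": -0.01, "dy": 0.001, "dz": 0, "roll": 0.04, "hand": 1}, {"dx": -0.012, "dy": 0.001, "dz": 0, "roll": 0.05, "hand": 1}, {"dx": -0.014, "dy": 0.002, "dz": 0, "roll": 0.06, "hand": 1}, {"dx": -0.015, "dy": 0.002, "dz": 0, "roll": 0.07, "hand": 1}, {"dx": -0.016, "dy": 0.002, "dz": 0, "roll": 0.075, "hand": 1}])

```text
time: 16.23
position: [0.656, -0.033, 0.2482]
tcp_rot: [-0.001, 0.743, 0.669, 0.001]
wrist_force: [-0.8, 5.4, 0.6]
opening: 0.0001
grip_force: 0.0
```

servo_tool(deltas=[{"dx": -0.001, "dy": 0, "dz": 0, "roll": 0, "hand": 1}, {"dx": -0.002, "dy": 0, "dz": 0, "roll": 0, "hand": 1}, {"dx": -0.003, "dy": 0, "dz": 0, "roll": 0, "hand": 1}])

```text
time: 16.48
position: [0.656, -0.0339, 0.2482]
tcp_rot: [-0.001, 0.743, 0.669, 0.001]
wrist_force: [-0.7, 6.9, 0.8]
opening: 0.0002
grip_force: 0.0
```

servo_tool(deltas=[{"dx": -0.001, "dy": 0, "dz": 0, "roll": 0, "hand": 1}, {"dx": -0.002, "dy": 0, "dz": 0, "roll": 0, "hand": 1}, {"dx": -0.003, "dy": 0, "dz": 0, "roll": 0, "hand": 1}])

```text
time: 16.73
position: [0.6559, -0.0346, 0.2482]
tcp_rot: [-0.001, 0.743, 0.669, 0.001]
wrist_force: [0.2, 8.7, 1.5]
opening: -0.0004
grip_force: 0.0
```

```bash
python3 rel.py
```

```text
t 16.7333 cup [-0.1492  0.0424] z 0.2482 Fcup [-8.68 -0.83]
toolx yaw cup 180.70247870442068
```

servo_tool(deltas=[{"dx": -0.001, "dy": 0, "dz": 0, "roll": 0, "hand": 1}, {"dx": -0.002, "dy": 0, "dz": 0, "roll": 0, "hand": 1}, {"dx": -0.003, "dy": 0, "dz": 0, "roll": 0, "hand": 1}])

```text
time: 16.98
position: [0.6559, -0.0354, 0.2482]
tcp_rot: [-0.002, 0.743, 0.67, 0.002]
wrist_force: [0.5, 10.0, 2.4]
opening: -0.0002
grip_force: 0.0
```

servo_tool(deltas=[{"dx": -0.001, "dy": 0, "dz": 0, "roll": 0, "hand": 1}, {"dx": -0.002, "dy": 0, "dz": 0, "roll": 0, "hand": 1}, {"dx": -0.003, "dy": 0, "dz": 0, "roll": 0, "hand": 1}])

```text
time: 17.23
position: [0.6558, -0.0361, 0.2482]
tcp_rot: [-0.002, 0.743, 0.67, 0.002]
wrist_force: [1.3, 12.0, 1.9]
opening: -0.0003
grip_force: 0.0
```

servo_tool(deltas=[{"dx": -0.001, "dy": 0, "dz": 0, "roll": 0, "hand": 1}, {"dx": -0.002, "dy": 0, "dz": 0, "roll": 0, "hand": 1}, {"dx": -0.002, "dy": 0, "dz": 0, "roll": 0, "hand": 1}])

```text
time: 17.48
position: [0.6558, -0.0366, 0.2482]
tcp_rot: [-0.002, 0.742, 0.67, 0.002]
wrist_force: [1.4, 12.0, 1.7]
opening: 0.0002
grip_force: 0.0
```

servo_tool(deltas=[{"dx": -0.001, "dy": 0, "dz": 0, "roll": 0, "hand": 1}, {"dx": -0.002, "dy": 0, "dz": 0, "roll": 0, "hand": 1}, {"dx": -0.002, "dy": 0, "dz": 0, "roll": 0, "hand": 1}])

```text
time: 17.73
position: [0.6556, -0.0392, 0.2482]
tcp_rot: [-0.001, 0.743, 0.669, 0.002]
wrist_force: [2.0, 7.9, 0.0]
opening: 0.0002
grip_force: 0.0
```

servo_tool(deltas=[{"dx": -0.001, "dy": 0, "dz": 0, "roll": 0, "hand": 1}, {"dx": -0.002, "dy": 0, "dz": 0, "roll": 0, "hand": 1}, {"dx": -0.002, "dy": 0, "dz": 0, "roll": 0, "hand": 1}])

```text
time: 17.98
position: [0.6556, -0.0398, 0.2482]
tcp_rot: [-0.002, 0.743, 0.669, 0.002]
wrist_force: [2.2, 9.6, 1.2]
opening: 0.0003
grip_force: 0.0
```

servo_tool(deltas=[{"dx": -0.001, "dy": 0, "dz": 0, "roll": 0, "hand": 1}, {"dx": -0.002, "dy": 0, "dz": 0, "roll": 0, "hand": 1}, {"dx": -0.002, "dy": 0, "dz": 0, "roll": 0, "hand": 1}])

```text
time: 18.23
position: [0.6556, -0.04, 0.2482]
tcp_rot: [-0.002, 0.743, 0.669, 0.002]
wrist_force: [1.5, 11.0, 1.8]
opening: -0.0
grip_force: 0.0
```

servo_tool(deltas=[{"dx": -0.001, "dy": 0, "dz": 0, "roll": 0, "hand": 1}, {"dx": -0.002, "dy": 0, "dz": 0, "roll": 0, "hand": 1}, {"dx": -0.003, "dy": 0, "dz": 0, "roll": 0, "hand": 1}])

```text
time: 18.48
position: [0.6556, -0.0403, 0.2482]
tcp_rot: [-0.003, 0.743, 0.67, 0.003]
wrist_force: [1.7, 13.6, 0.7]
opening: -0.0001
grip_force: 0.0
```

servo_tool(deltas=[{"dx": -0.001, "dy": 0, "dz": 0, "roll": 0, "hand": 1}, {"dx": -0.002, "dy": 0, "dz": 0, "roll": 0, "hand": 1}, {"dx": -0.003, "dy": 0, "dz": 0, "roll": 0, "hand": 1}, {"dx": -0.003, "dy": 0, "dz": 0, "roll": 0, "hand": 1}])

```text
time: 18.82
position: [0.6556, -0.0406, 0.2482]
tcp_rot: [-0.003, 0.742, 0.67, 0.004]
wrist_force: [2.2, 15.4, 1.1]
opening: 0.0
grip_force: 0.0
```

On the stop after a clear snap. I release slowly and watch whether the door follows.

servo_tool(deltas=[{"dx": 0.003, "dy": 0, "dz": 0, "roll": 0, "hand": 1}, {"dx": 0.006, "dy": 0, "dz": 0, "roll": 0, "hand": 1}, {"dx": 0.009, "dy": 0, "dz": 0, "roll": 0, "hand": 1}, {"dx": 0.012, "dy": 0, "dz": 0, "roll": 0, "hand": 1}, {"dx": 0.015, "dy": 0, "dz": 0, "roll": 0, "hand": 1}, {"dx": 0.018, "dy": 0, "dz": 0, "roll": 0, "hand": 1}, {"dx": 0.021, "dy": 0, "dz": 0, "roll": 0, "hand": 1}, {"dx": 0.024, "dy": 0, "dz": 0, "roll": 0, "hand": 1}])

```text
time: 19.48
position: [0.6557, -0.0367, 0.2482]
tcp_rot: [0.001, 0.744, 0.668, -0.001]
wrist_force: [0.1, 0.6, -0.4]
opening: -0.0
grip_force: 0.0
```

```bash
python3 rel.py
```

```text
t 19.4833 cup [-0.1471  0.0424] z 0.2482 Fcup [-0.58  0.05]
toolx yaw cup 180.52044611646713
```

Zero force where it pushed back with 12 N before, so the door is caught. I take the hand away and check.

servo_tool(deltas=[{"dx": 0.02, "dy": 0, "dz": 0, "roll": 0, "hand": 1}, {"dx": 0.06, "dy": 0, "dz": 0, "roll": 0, "hand": 1}, {"dx": 0.12, "dy": 0, "dz": 0, "roll": 0, "hand": 1}, {"dx": 0.14, "dy": 0, "dz": -0.06, "roll": 0, "hand": 1}, {"dx": 0.16, "dy": -0.03, "dz": -0.13, "roll": 0, "hand": 1}, {"dx": 0.2, "dy": -0.09, "dz": -0.2, "roll": 0, "hand": 1}, {"dx": 0.25, "dy": -0.15, "dz": -0.26, "roll": 0, "hand": 1}, {"dx": 0.3, "dy": -0.2, "dz": -0.3, "roll": 0, "hand": 1}, {"dx": 0.34, "dy": -0.25, "dz": -0.3, "roll": 0, "hand": 1}, {"dx": 0.35, "dy": -0.25, "dz": -0.3, "roll": 0, "hand": 1}, {"dx": 0.35, "dy": -0.25, "dz": -0.3, "roll": 0, "hand": 1}])

```text
time: 20.4
position: [0.5485, 0.1555, 0.3989]
tcp_rot: [-0.001, 0.742, 0.671, 0.001]
wrist_force: [0.3, 0.0, -0.1]
opening: -0.0002
grip_force: 0.0
```

```bash
python3 -c "
from h import *
o=monitor.get_obs(); print(o['time'],o['wrist_force'])
a=snap('top')['color'][70:300,90:450,::-1]; b=snap('scene')['color'][130:310,70:330,::-1]
a=cv2.resize(a[20:160,160:340],(540,420)); b=cv2.resize(b,(260,180)); b2=cv2.resize(b,None,fx=2.07,fy=2.07)
cv2.imwrite('pics/f.png',a); cv2.imwrite('pics/f2.png',cv2.resize(b,None,fx=3,fy=3))"
```

```text
20.4 [ 0.26471879  0.02963404 -0.07551438]
```

View pics/f.png

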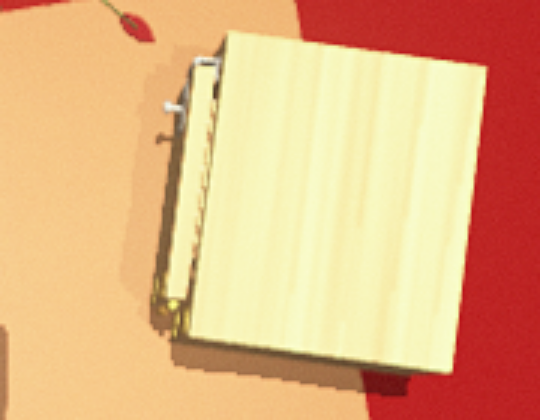

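View pics/f2.png

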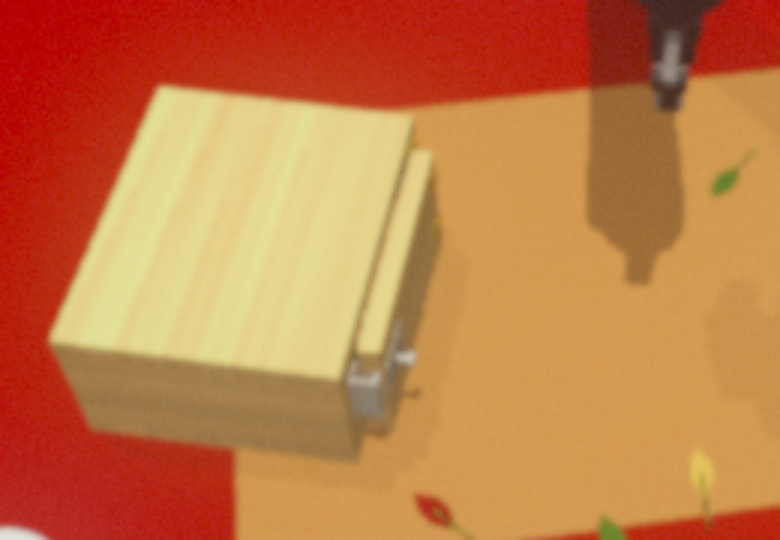

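Both views show the door shut and parallel to the front. In the top view it runs from the hinge at (170,300) to the keeper at (205,65); in the scene view its edge is inside the keeper at (365,390). The hand is clear.

```bash
python3 -c "
from h import *
print(order.hand_in())"
```

```text
the job is handed in; nothing more can be done
None
```

The tray is fully home, the door is shut and held by its catch, the hand is clear, and the job was handed in at about 20.5 s; the highest push I read was about 16 N.

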